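Put the long sharpening stone away in its gated case

TASK

Slide the wooden gate of the stone case aside, lay the long rectangular sharpening stone flat in the open well, and slide the gate back fully home over it.

Things in the scene. Friction and masses are not known exactly. Their poses are not given: they have to be found in the camera images.
- gate (a joint): Slide of the case's gate, in m: 0 = fully home over the well, 0.110 = fully aside, well open; grows along +y of well. Stays where left; 1.2 N friction, a stop at each end; starts 0 to 25 mm open. The gate is a flat wooden plate, 72 (x) by 112 (y) by 8 mm, top 50 mm above the table. Open, it rests on the case's solid half, which runs to y = +176 mm from the well's middle.
- gate_knob (a point): A point on the wooden knob that stands up in the middle of the gate and moves with it, on the knob's axis, 75 mm above the table and 20 mm below its top. The knob is a block 34 mm along x, 20 mm along y, 45 mm tall; the axes are those of well. With the gate home it is straight above the well's middle.
- well (a point): Middle of the well's floor, 10 mm above the table, in the dark wooden case, fixed. Well 58 mm wide (x), 104 long (y, along the case), 32 deep; z up; rim 42 mm above the table, lips to 50. Its long walls (outer faces x = +-43 mm) are cut away to the table for y = -27 to +27 mm, so fingers holding the stone across x reach down there. The stone goes in with its length along y, either way.
- stone_center (a point): Centre of the loose long sharpening stone, a plain grey bar 36 mm (x) by 84 mm (y, its length) by 26 mm high (z), about 0.17 kg, lying flat on the table, centre 13 mm above it. Two other grey stones lie in the same row and are not wanted: a short bar 36 x 44 x 26 mm and a disc 62 mm across, 24 mm high.
Mind the look-alikes: they are no part of the job. Leave any pink or red look-alike of the part that bears stone_center alone.

How it is judged (in metres and radians):
On the way, in this order (a step that is already met when the one before it is completed fails the run):
1. the gate has been slid aside (value of joint gate above 0.07 m), for 0.1 s.
2. the long stone lies flat in the well (z of stone_center in the frame of well between 0.006 and 0.02 m and horizontal distance between stone_center and well below 0.02 m), for 0.2 s.
At the end, for the whole second after the job is handed in: The long stone lies in the well (its centre 6 to 20 mm above the well's floor and within 20 mm of the well's middle, horizontally) and the gate is home over it to within 10 mm (all of step 2 and value of joint gate below 0.01 m); the robot touches nothing.
It also fails if it takes over 66 s, if anything falls off the work surface, if the arm or the gripper's body presses on something with over 40 N, if the wrist force passes 120 N, or if a joint passes its speed limit or range.

ROBOT

A 6-joint arm with a two-finger parallel gripper is mounted at the origin on the work surface. World frame = base frame: x ahead of the robot, y to its left, z up, the work surface at z = 0. Lengths are in mm, angles in degrees, forces in N, time in s.
With the tool pointing down it reaches from about 300 to 850 mm from the base axis. Payload 4.2 kg.
Tool frame: the origin (TCP) lies midway between the tips of the shut fingers; the grasp point (between the pads) lies 19 mm behind it; z points along the fingers, x is the direction in which the jaws open and shut, and the axes are right-handed (so a half turn about z gives the same grasp; the last joint's range is limited). The gripper opens to 91 mm and grips with 3 to 60 N. Pads are 32 mm wide; open, the fingers measure 118 mm over their backs; the gripper's body (76 mm by 178 mm) begins 60 mm behind the grasp point.
Start: joints at [69.271, 18.312, 89.639, -0, 72.044, -1.146], TCP at [192.733, 541.754, 213.976] pointing down, gripper open.
Joint ranges: [-177.97, 177.97], [-48.28, 115.42], [12.27, 149.76], [-77.06, 257.06], [2.81, 150.46], [-146.56, 146.56]. Speed limits (degrees/s): [147.25, 147.25, 180, 180, 180, 180].

INTERFACE

Orientations are given as [roll, pitch, yaw] about the fixed x, y, z axes, in that order (R = Rz(yaw) Ry(pitch) Rx(roll)).
In Python, from workcell import env gives the robot as it stands. The module is installed in compiled form; this text tells all that it offers.
- The arm moves only by the tool drive_tool, never from a script. Its argument "series" is a list of rows, each a list of 3 entries, a list of its own where there are three numbers: the closure, from 0 (fully open) to 1 (shut), then the shift along the tool's x, y, z in mm, then the turn, a rotation vector about the tool's x, y, z in rad. In form: [[gripper, [dx, dy, dz], [rx, ry, rz]], ...]. A call has exactly 5 rows; each row is the pose to reach, as a shift and turn from the pose commanded when the call began, along the tool's axes at that moment; what a row does not reach only later rows make up. A row lasts 1/10 s, in which the tool goes at most 50 mm and 8.59 degrees, less where a joint would pass 70% of its speed; a pose out of reach is approached as far as the arm can. A call with a gripper value outside its range is refused whole. The fingers move at their own pace and stop on an object; "squeeze" is the grip in N (left out, the last holds). Time passes only in rows, so rows that repeat a pose let the fingers close, or fill a call up. It gives the time, the measured TCP pose, the force and the opening at its end, in the units of the state.
- env.state(): the state, without advancing time (a new reading comes with each control period).
- env.grab_frame(name): name is "side" or "top"; returns a dict with "image" (384x512x3 uint8, red, green, blue), "K" (3x3 intrinsics, pixels), "origin" and "orientation" of the camera in the world. Camera axes: x right, y down, z forward; pixel columns grow to the right and rows downward; lengths in mm; the calibration is good to about 2 mm. A picture is of the moment at which its call begins. There is no depth.
- env.job_done(): hands the job in, once; it reports no verdict.
The state is a dict: "time_s": time; "qpos": joint angles; "qvel": joint speeds; "effort": joint torques, N m; "ee_pos": TCP position; "ee_rot": TCP orientation; "force": force on the tool from outside, world axes, zero at the start; "torque": the same for the moment, N m; "gripper_width": finger opening in mm.
Only numpy, scipy, OpenCV 4.12 (cv2) and the standard library are available. Lean on these libraries where they do the work, as an engineer would, in place of code of your own. Each camera call takes 0.05 s, during which the arm holds its last target.

## Working session

There is one attempt and no reset: what is moved stays moved. The work goes in short steps, Python scripts to look and compute and a tool call to move; the robot and the scene stay as the last step left them, time stands still between calls to the robot, and variables do not carry over. Pictures are saved under pics/ and viewed, and the job is handed in when it is done.

Besides the shell and the picture viewer there is one more tool, called after "Emit:" as name([rows], argument=value, ...), one row to a line, values as JSON. drive_tool: Moves the arm, as the interface text tells. Its arguments: {"type":"object","properties":{"series":{"type":"array","items":{"type":"array"}},"squeeze":{"type":"number"}},"required":["series"]}

```bash
mkdir -p pics
python3 - <<'E'
from workcell import env
import cv2
s=env.state(); print(s)
for n in("top","side"):
    f=env.grab_frame(n); cv2.imwrite(f"pics/{n}0.png",f["image"][:,:,::-1]); print(n,f["K"],f["origin"],f["orientation"])
E
```

```text
{'time_s': 0.0, 'qpos': array([ 6.92717630e+01,  1.83522562e+01,  8.97066380e+01,  1.86959790e-03,
        7.20423870e+01, -1.14583600e+00]), 'qvel': array([-0.03673147,  0.0922998 , -0.03632204, -0.07358274,  0.00470932,
       -0.00310888]), 'effort': array([ 8.90559804e-04, -4.12464309e+01, -2.31980324e+01,  7.26947444e-02,
        4.55647276e-02, -1.52552043e-04]), 'ee_pos': array([192.53036121, 541.27959771, 213.11253174]), 'ee_rot': array([-1.79996198e+02,  1.01225417e-01,  7.04170244e+01]), 'force': array([-0.13447893,  0.0729988 ,  0.26934444]), 'torque': array([-0.04282856, -0.01925877, -0.00371292]), 'gripper_width': 91.02755425352201}
top [[449.71177574   0.         250.95733758]
 [  0.         449.71177574 193.19021408]
 [  0.           0.           1.        ]] [ 451.68155497 -155.032364   1286.97592968] [-176.88137442   -0.42761804  -90.116564  ]
side [[487.49943434   0.         257.82345533]
 [  0.         487.49943434 187.10434931]
 [  0.           0.           1.        ]] [  39.58023563 -916.27132036  689.26293711] [-123.62452384    0.98765762  -32.47353489]
```

View pics/top0.png

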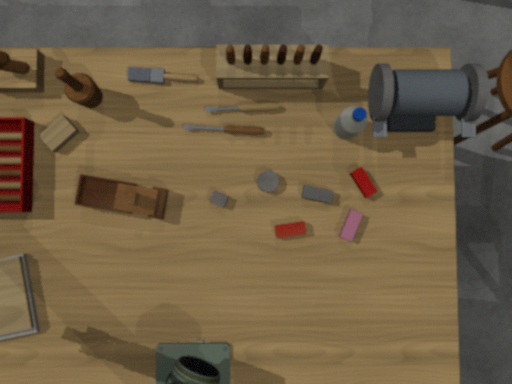

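View pics/side0.png

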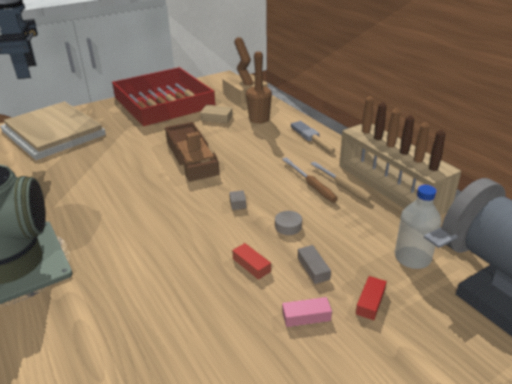

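The top view shows three grey stones in a row: a short bar at (219,199), a disc at (268,181) and a long bar at (317,194). The long bar fits, being about twice as long as it is wide. The pink (351,225) and red (291,230), (363,182) bars are look-alikes. The case is at (122,197), with the gate and knob at its right end, so it opens to the image left (+y world). I'll confirm with crops and measure.

```bash
cat > h.py <<'E'
import numpy as np, cv2
from scipy.spatial.transform import Rotation as R
from workcell import env
def grab(n,fn=None):
    f=env.grab_frame(n)
    if fn: cv2.imwrite(fn,f["image"][:,:,::-1])
    return f
def ray(f,uv):
    uv=np.atleast_2d(np.array(uv,float))
    d=np.c_[uv,np.ones(len(uv))]@np.linalg.inv(f["K"]).T
    return d@R.from_euler('xyz',f["orientation"],degrees=True).as_matrix().T
def onz(f,uv,z):
    d=ray(f,uv); o=f["origin"]
    return o+d*((z-o[2])/d[:,2])[:,None]
def proj(f,p):
    p=np.atleast_2d(p)
    c=(p-f["origin"])@R.from_euler('xyz',f["orientation"],degrees=True).as_matrix()
    c=c@f["K"].T
    return c[:,:2]/c[:,2:]
def crop(f,x0,y0,x1,y1,k,fn):
    cv2.imwrite(fn,cv2.resize(f["image"][y0:y1,x0:x1,::-1],None,fx=k,fy=k,interpolation=cv2.INTER_CUBIC))
E
python3 - <<'E'
from h import *
f=grab("top")
crop(f,70,165,180,230,7,"pics/c1.png"); crop(f,200,160,380,245,4,"pics/c2.png")
g=grab("side"); crop(g,155,110,245,190,7,"pics/c3.png")
for nm,f in(("top",f),("side",g)):
    im=f["image"].astype(int); sat=im.max(2)-im.min(2)
    m=((sat<30)).astype(np.uint8)
    x0,y0,x1,y1=(200,165,345,215) if nm=="top" else (220,180,340,290)
    mm=np.zeros_like(m); mm[y0:y1,x0:x1]=m[y0:y1,x0:x1]
    for c in cv2.findContours(mm,cv2.RETR_EXTERNAL,cv2.CHAIN_APPROX_NONE)[0]:
        if cv2.contourArea(c)<60: continue
        r=cv2.minAreaRect(c); print(nm,r,cv2.contourArea(c))
        if nm=="top":
            P=onz(f,cv2.boxPoints(r),26); print(P.mean(0).round(1),[np.linalg.norm(P[i]-P[i-1]).round(1) for i in range(2)],P.round(1).tolist())
E
```

```text
top ((218.7327423095703, 198.9569091796875), (16.019386291503906, 12.474112510681152), 23.198591232299805) 171.5
[504.3 -74.2  26. ] [np.float64(44.9), np.float64(35.0)] [[497.1, -46.7, 26.0], [529.3, -60.4, 26.0], [511.5, -101.7, 26.0], [479.4, -87.9, 26.0]]
top ((317.4122009277344, 193.90975952148438), (30.66109275817871, 13.479706764221191), 12.094757080078125) 366.0
[ 518.1 -351.4   26. ] [np.float64(86.1), np.float64(38.0)] [[508.6, -305.2, 26.0], [545.7, -313.4, 26.0], [527.5, -397.7, 26.0], [490.4, -389.3, 26.0]]
top ((267.5, 180.5), (21.0, 21.0), 90.0) 346.0
[ 556.1 -211.2   26. ] [np.float64(59.2), np.float64(59.2)] [[585.7, -181.7, 26.0], [585.7, -240.9, 26.0], [526.4, -240.6, 26.0], [526.5, -181.6, 26.0]]
side ((313.7460632324219, 263.8400573730469), (40.957977294921875, 21.044937133789062), 56.97612762451172) 720.5
side ((288.0, 222.5), (23.0, 26.0), 90.0) 503.5
side ((237.58108520507812, 199.9864959716797), (17.91948890686035, 14.960308074951172), 80.53767395019531) 232.0
```

View pics/c1.png

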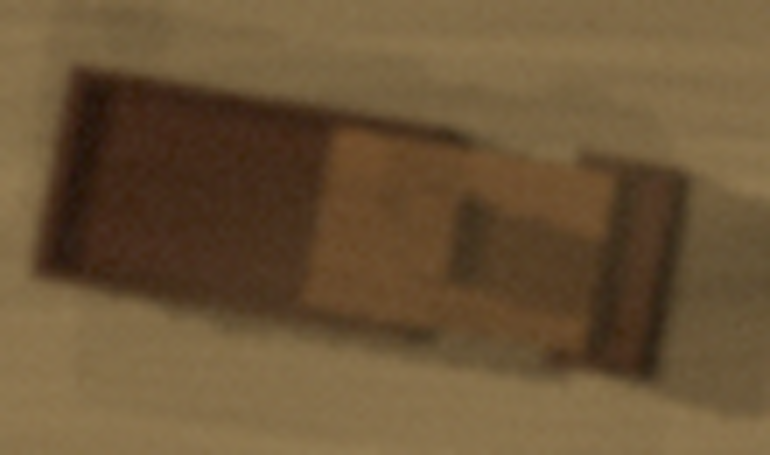

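View pics/c2.png

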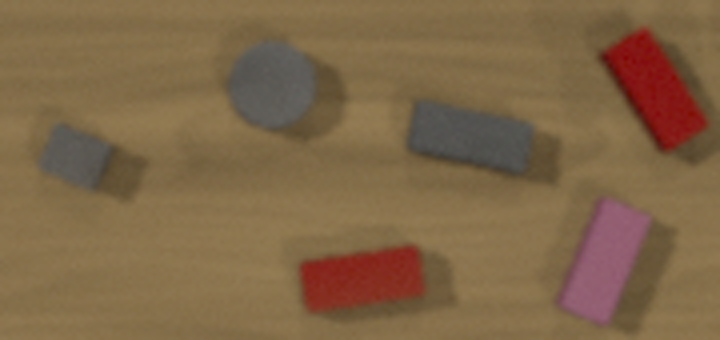

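View pics/c3.png

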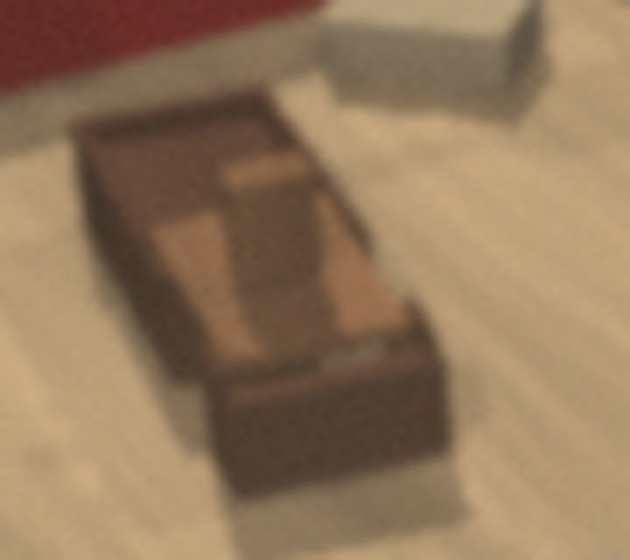

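The crop confirms the long grey bar at (317,194), with a measured top of 86x38 mm. Case corners in crop c1 are (75,68), (38,275), (655,378) and (687,175). The gate's +y edge runs (330,130)-(303,302), and the knob's shaded -y face is at about (468,240).

Run:
```python
from h import *
f=grab("top")
q=lambda a:np.array(a,float)/7-0.5+0.5/7+[70,165]
TL,BL,BR,TR=onz(f,[q(a) for a in[(75,68),(38,275),(655,378),(687,175)]],50)
print(np.array([TL,BL,BR,TR]).round(1))
n=np.linalg.norm
print("w",n(TL-BL),n(TR-BR),"len",n(TL-TR),n(BL-BR))
ay=(TL+BL-TR-BR)[:2];ay/=n(ay);ax=np.array([ay[1],-ay[0]])
print("yaw",np.degrees(np.arctan2(ay[1],ay[0]))-90, "by ends",np.degrees(np.arctan2(*(TL-BL+TR-BR)[1::-1])))
mid=(TL+BL+TR+BR)[:2]/4; L=(n(TL-TR)+n(BL-BR))/2
farend=(TL+BL)[:2]/2; well=farend-ay*176
print("well",well, "near end y", ((TR+BR)[:2]/2-well)@ay)
for nm,p,z in[("edge",(330,130),50),("edge",(303,302),50),("knobface top",(455,240),95),("knob base l",(458,285),50),("kt",(480,205),50),("notch TL",(462,130),50),("notch TR",(583,155),50),("notch BL",(432,335),50),("notchBR",(553,355),50)]:
    P=onz(f,q(p),z)[0,:2]-well; print(nm,(P@ax).round(1),(P@ay).round(1))
```

```text
[[572.  305.4  50. ]
 [490.5 318.4  50. ]
 [449.7  76.6  50. ]
 [529.4  64.7  50. ]]
w 82.43305199570052 80.54256334928105 len 244.4551131858572 245.21002901006813
yaw -9.79930224593383 by ends -8.762860694505253
well [501.29119181 138.44828639] near end y -68.83071929290321
edge 34.1 73.4
edge -34.2 71.4
knobface top -0.2 5.7
knob base l -17.4 12.8
kt 14.9 10.0
notch TL 42.8 22.4
notch TR 41.1 -26.2
notch BL -38.4 19.3
notchBR -38.1 -28.8
```

```bash
cat >> h.py <<'E'
def go(x,y,z,yaw):
    s=env.state(); M=R.from_euler('xyz',s["ee_rot"],degrees=True)
    T=R.from_euler('xyz',[180,0,yaw],degrees=True)
    print("t",round(s["time_s"],2),"pos",s["ee_pos"].round(1),"yaw",s["ee_rot"].round(2),"F",s["force"].round(1),"w",round(s["gripper_width"],1))
    print("shift",M.inv().apply(np.array([x,y,z])-s["ee_pos"]).round(1),"rot",(M.inv()*T).as_rotvec().round(3))
E
python3 -c "
from h import *
go(504,155,150,80.5)"
```

```text
t 0.25 pos [192.7 541.6 213.6] yaw [1.800e+02 4.000e-02 7.042e+01] F [-0.7 -0.3 -0. ] w 91.1
shift [-259.8  422.9   63.8] rot [-0.     0.001 -0.176]
```

Emit:
drive_tool([
  [0, [-24, 39, 0], [0, 0, -0.08]],
  [0, [-48, 78, 0], [0, 0, -0.176]],
  [0, [-72, 117, 0], [0, 0, -0.176]],
  [0, [-96, 156, 0], [0, 0, -0.176]],
  [0, [-120, 195, 0], [0, 0, -0.176]],
])

```text
time_s: 0.75
ee_pos: [337.0, 361.8, 214.0]
ee_rot: [180.0, -0.0, 80.5]
force: [0.2, 0.1, -0.1]
gripper_width: 91.1
```

```bash
python3 -c "
from h import *
go(504,155,150,80.5)"
```

```text
t 0.75 pos [337.  361.8 214. ] yaw [ 1.7999e+02 -2.0000e-02  8.0530e+01] F [ 0.2  0.1 -0.1] w 91.1
shift [-176.5  198.7   64. ] rot [ 0. -0.  0.]
```

Emit:
drive_tool([
  [0, [-33, 37, 0], [0, 0, 0]],
  [0, [-66, 74, 0], [0, 0, 0]],
  [0, [-99, 111, 0], [0, 0, 0]],
  [0, [-132, 148, 0], [0, 0, 0]],
  [0, [-160, 180, 0], [0, 0, 0]],
])

```text
time_s: 1.25
ee_pos: [488.5, 173.7, 214.0]
ee_rot: [180.0, -0.0, 80.4]
force: [0.3, 0.4, 0.0]
gripper_width: 91.4
```

Emit:
drive_tool([
  [0, [-10, 12, 20], [0, 0, 0]],
  [0, [-16, 18, 55], [0, 0, 0]],
  [0, [-16, 18, 64], [0, 0, 0]],
  [0, [-16, 18, 64], [0, 0, 0]],
  [0, [-16, 18, 64], [0, 0, 0]],
])

```text
time_s: 1.75
ee_pos: [502.8, 157.9, 151.0]
ee_rot: [179.9, -0.1, 80.5]
force: [0.4, 0.5, -0.4]
gripper_width: 91.1
```

```bash
python3 -c "
from h import *
f=grab('side'); crop(f,130,60,280,200,4,'pics/s1.png')
f=grab('top'); crop(f,60,130,240,270,4,'pics/t1.png')
go(504,155,60,80.5)"
```

```text
t 1.85 pos [503.1 158.  151.5] yaw [ 1.7985e+02 -8.0000e-02  8.0570e+01] F [0.5 0.6 0.5] w 91.1
shift [-3.   1.1 91.5] rot [ 0.003 -0.001  0.001]
```

View pics/s1.png

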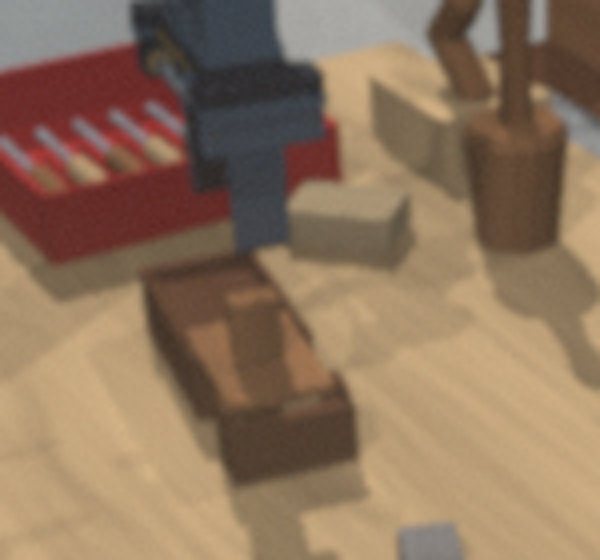

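```bash
python3 -c "
from h import *
f=grab('side')
for p in[(503,155,95),(503,155,75),(503,155,50),(503-8,158-50,151)]:
    print(p,(proj(f,p)-[130,60])*4)
"
```

```text
(503, 155, 95) [[248.45751007 295.61181687]]
(503, 155, 75) [[251.21007343 322.36851853]]
(503, 155, 50) [[254.58560895 355.18091393]]
(495, 108, 151) [[261.82546835 247.84850497]]
```

The projected knob top (248,296) matches the knob seen at about (253,297) in s1, and the finger tip matches at (262,248). I'll descend and grip.

Emit:
drive_tool([
  [0, [-2, 1, 40], [0, 0, 0]],
  [0, [-3, 1, 75], [0, 0, 0]],
  [0, [-3, 1, 90], [0, 0, 0]],
  [0.5, [-3, 1, 90], [0, 0, 0]],
  [0.8, [-3, 1, 90], [0, 0, 0]],
], squeeze=15)

```text
time_s: 2.4
ee_pos: [503.8, 154.5, 61.0]
ee_rot: [179.9, -0.1, 80.5]
force: [-0.2, 0.2, -0.0]
gripper_width: 78.0
```

Emit:
drive_tool([
  [1, [0, 0, 0], [0, 0, 0]],
  [1, [0, 0, 0], [0, 0, 0]],
  [1, [0, 0, 0], [0, 0, 0]],
  [1, [0, 0, 0], [0, 0, 0]],
  [1, [0, 0, 0], [0, 0, 0]],
], squeeze=15)

```text
time_s: 2.9
ee_pos: [503.1, 154.0, 60.2]
ee_rot: [180.0, -0.0, 80.5]
force: [0.3, 0.1, 0.1]
gripper_width: 38.2
```

Emit:
drive_tool([
  [1, [0, 0, 0], [0, 0, 0]],
  [1, [0, 0, 0], [0, 0, 0]],
  [1, [0, 0, 0], [0, 0, 0]],
  [1, [0, 0, 0], [0, 0, 0]],
  [1, [0, 0, 0], [0, 0, 0]],
])

```text
time_s: 3.4
ee_pos: [503.0, 154.1, 59.9]
ee_rot: [-180.0, -0.0, 80.5]
force: [0.3, 1.1, 0.7]
gripper_width: 20.0
```

Gripped at 20.0 mm, which is the knob. First I'll slide it gently to the home stop to fix the well's position by contact.

Emit:
drive_tool([
  [1, [-4, 0, 0], [0, 0, 0]],
  [1, [-8, 0, 0], [0, 0, 0]],
  [1, [-11, 0, 0], [0, 0, 0]],
  [1, [-13, 0, 0], [0, 0, 0]],
  [1, [-14, 0, 0], [0, 0, 0]],
])

```text
time_s: 3.9
ee_pos: [501.0, 142.2, 60.0]
ee_rot: [180.0, -0.3, 80.4]
force: [0.1, 13.1, -3.0]
gripper_width: 19.9
```

Emit:
drive_tool([
  [1, [-1, 0, 0], [0, 0, 0]],
  [1, [-2, 0, 0], [0, 0, 0]],
  [1, [-3, 0, 0], [0, 0, 0]],
  [1, [-3, 0, 0], [0, 0, 0]],
  [1, [-3, 0, 0], [0, 0, 0]],
])

```text
time_s: 4.4
ee_pos: [500.9, 142.1, 59.9]
ee_rot: [180.0, -0.5, 80.3]
force: [-0.1, 20.5, -4.9]
gripper_width: 20.0
```

Emit:
drive_tool([
  [1, [15, 0, 0], [0, 0, 0]],
  [1, [30, 0, 0], [0, 0, 0]],
  [1, [45, 0, 0], [0, 0, 0]],
  [1, [60, 0, 0], [0, 0, 0]],
  [1, [75, 0, 0], [0, 0, 0]],
])

```text
time_s: 4.9
ee_pos: [512.9, 212.2, 59.9]
ee_rot: [180.0, 0.0, 80.5]
force: [1.5, -1.3, -0.9]
gripper_width: 20.2
```

Emit:
drive_tool([
  [1, [12, 0, 0], [0, 0, 0]],
  [1, [22, 0, 0], [0, 0, 0]],
  [1, [29, 0, 0], [0, 0, 0]],
  [1, [33, 0, 0], [0, 0, 0]],
  [1, [33, 0, 0], [0, 0, 0]],
])

```text
time_s: 5.4
ee_pos: [518.5, 244.5, 59.9]
ee_rot: [179.9, -0.1, 80.5]
force: [3.2, 0.7, -3.4]
gripper_width: 19.9
```

Emit:
drive_tool([
  [0, [0, 0, 0], [0, 0, 0]],
  [0, [0, 0, 0], [0, 0, 0]],
  [0, [0, 0, 0], [0, 0, 0]],
  [0, [0, 0, 0], [0, 0, 0]],
  [0, [0, 0, 0], [0, 0, 0]],
])

```text
time_s: 5.9
ee_pos: [517.8, 243.6, 60.0]
ee_rot: [-180.0, -0.0, 80.5]
force: [0.2, -0.2, 0.4]
gripper_width: 56.8
```

Emit:
drive_tool([
  [0, [0, 0, -15], [0, 0, 0]],
  [0, [0, 0, -60], [0, 0, 0]],
  [0, [0, 0, -105], [0, 0, 0]],
  [0, [-40, 20, -120], [0, 0, 0.14]],
  [0, [-80, 40, -120], [0, 0, 0.28]],
])

```text
time_s: 6.4
ee_pos: [546.1, 158.6, 183.6]
ee_rot: [179.7, -0.3, 64.3]
force: [0.9, -0.3, -0.4]
gripper_width: 90.9
```

```bash
python3 -c "
from h import *
go(518,-351,180,-12.2)"
```

```text
t 6.4 pos [546.1 158.6 183.6] yaw [179.67  -0.28  64.32] F [ 0.9 -0.3 -0.4] w 90.9
shift [-471.4  195.5    2.4] rot [ 0.002 -0.008  1.335]
```

Emit:
drive_tool([
  [0, [-40, 17, 0], [0, 0, 0.13]],
  [0, [-80, 33, 0], [0, 0, 0.26]],
  [0, [-120, 50, 0], [0, 0, 0.39]],
  [0, [-160, 67, 0], [0, 0, 0.52]],
  [0, [-200, 83, 0], [0, 0, 0.65]],
])

```text
time_s: 6.9
ee_pos: [532.5, -59.8, 180.0]
ee_rot: [180.0, -0.0, 26.9]
force: [0.3, -0.2, -0.7]
gripper_width: 91.4
```

```bash
python3 -c "
from h import *
f=grab('top'); crop(f,70,165,180,230,7,'pics/c4.png')
go(518,-351,180,-12.2)"
```

```text
t 6.95 pos [532.  -65.8 180.1] yaw [1.7973e+02 1.5000e-01 2.6530e+01] F [ 0.4 -5.3 -0.6] w 91.0
shift [-139.9  248.9    1.6] rot [0.005 0.001 0.676]
```

View pics/c4.png

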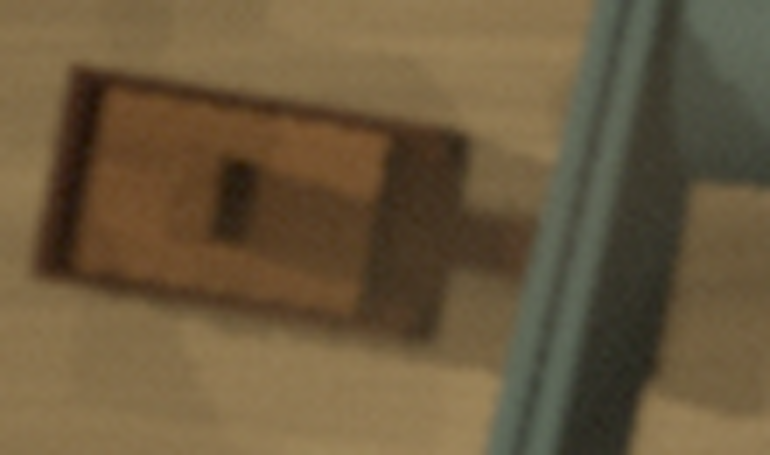

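The gate is open: the plate now spans crop columns 75-390 of c4, and its knob is at about (235,200). I'll continue to the stone.

Emit:
drive_tool([
  [0, [-22, 40, 0], [0, 0, 0.13]],
  [0, [-44, 80, 0], [0, 0, 0.26]],
  [0, [-66, 120, 0], [0, 0, 0.39]],
  [0, [-88, 160, 0], [0, 0, 0.52]],
  [0, [-110, 195, 0], [0, 0, 0.65]],
])

```text
time_s: 7.45
ee_pos: [524.1, -283.7, 179.9]
ee_rot: [-180.0, -0.0, -10.3]
force: [0.3, 1.1, 0.5]
gripper_width: 91.5
```

```bash
python3 -c "
from h import *
f=grab('top'); crop(f,70,165,180,230,7,'pics/c5.png')
go(518,-351,80,-12.2)"
```

```text
t 7.5 pos [ 523.6 -289.9  179.8] yaw [ 1.7968e+02 -9.0000e-02 -1.0710e+01] F [ 1.1 -5.7 -0. ] w 91.7
shift [  5.7  60.5 100.1] rot [ 0.006 -0.002  0.026]
```

View pics/c5.png

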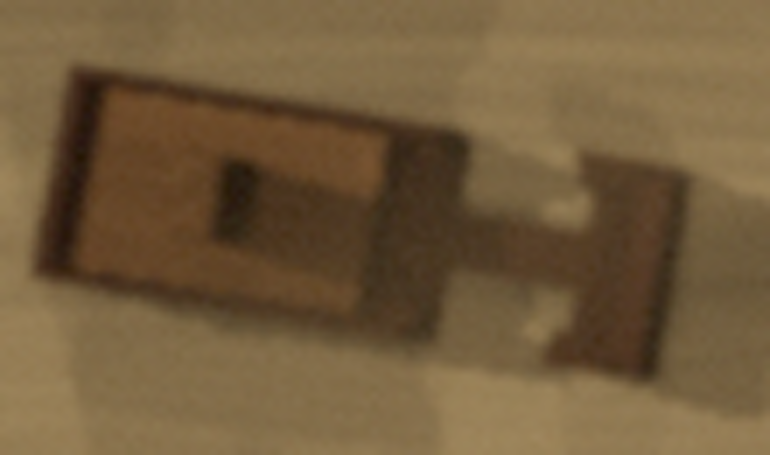

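Run:
```python
from h import *
f=grab("top")
q=lambda a:np.array(a,float)/7-0.5+0.5/7+[70,165]
ay=np.array([.165,.986]);ax=np.array([.986,-.165]);o=np.array([501,142])
for nm,p,z in[("plate -y",(392,140),50),("plate -y",(359,312),50),("plate +y",(103,88),50),("plate +y",(75,268),50),("knob base",(258,205),50),("knob top",(220,200),95),
 ("end far",(75,68),50),("end far",(38,275),50),("end far in",(105,80),50),("end far in",(72,275),50),("near",(655,378),50),("near",(687,175),50),
 ("nTL50",(462,130),50),("nTL0",(468,150),0),("nBL",(435,335),50),("nTR",(583,155),50),("nBR",(553,358),50),("strip ul 10",(460,212),10),("strip ll 10",(452,268),10),("strip ur 10",(590,235),10),("strip lr 10",(578,288),10),("nR in top42",(592,210),42),("nR in",(575,300),42)]:
    P=onz(f,q(p),z)[0,:2]; d=P-o; print(nm,P.round(1),(d@ax).round(1),(d@ay).round(1))
```

```text
plate -y [543.4 180.6] 35.4 45.1
plate -y [475.8 192.6] -33.2 45.8
plate +y [564.  294.3] 37.0 160.6
plate +y [493.3 303.9] -34.4 158.4
knob base [517.9 232.8] 1.7 92.3
knob top [517.4 233. ] 1.1 92.5
end far [572.  305.4] 43.0 172.8
end far [490.5 318.4] -39.4 172.2
end far in [567.2 293.6] 40.3 160.4
end far in [490.5 305.1] -37.2 159.1
near [449.7  76.6] -39.7 -73.0
near [529.4  64.7] 40.8 -71.5
nTL50 [547.3 153.2] 43.8 18.7
nTL0 [542.9 163.1] 37.9 27.7
nBL [466.7 162.8] -37.2 14.8
nTR [537.4 105.6] 41.9 -29.9
nBR [457.7 116.5] -38.5 -32.3
strip ul 10 [517.  163.6] 12.3 23.9
strip ll 10 [494.3 166.5] -10.6 23.1
strip ur 10 [507.6 110.9] 11.7 -29.6
strip lr 10 [486.1 115.5] -10.3 -28.6
nR in top42 [516.1 103.5] 21.2 -35.5
nR in [480.5 109.9] -14.9 -35.1
```

Emit:
drive_tool([
  [0, [3, 30, 20], [0, 0, 0.02]],
  [0, [6, 60, 50], [0, 0, 0.026]],
  [0, [6, 60, 85], [0, 0, 0.026]],
  [0, [6, 60, 100], [0, 0, 0.026]],
  [0, [6, 60, 100], [0, 0, 0.026]],
])

```text
time_s: 8.05
ee_pos: [518.1, -339.9, 77.0]
ee_rot: [-179.8, 0.3, -11.4]
force: [0.5, 0.5, 0.5]
gripper_width: 91.1
```

```bash
python3 -c "
from h import *
f=grab('side'); crop(f,230,160,400,320,4,'pics/s2.png')
go(518,-352,4,-12.2)"
```

```text
t 8.1 pos [ 519.4 -340.6   79. ] yaw [-1.7991e+02  1.4000e-01 -1.1430e+01] F [-0.1 -0.2  0.2] w 91.3
shift [ 1.1 11.5 75. ] rot [-0.001  0.002  0.013]
```

View pics/s2.png

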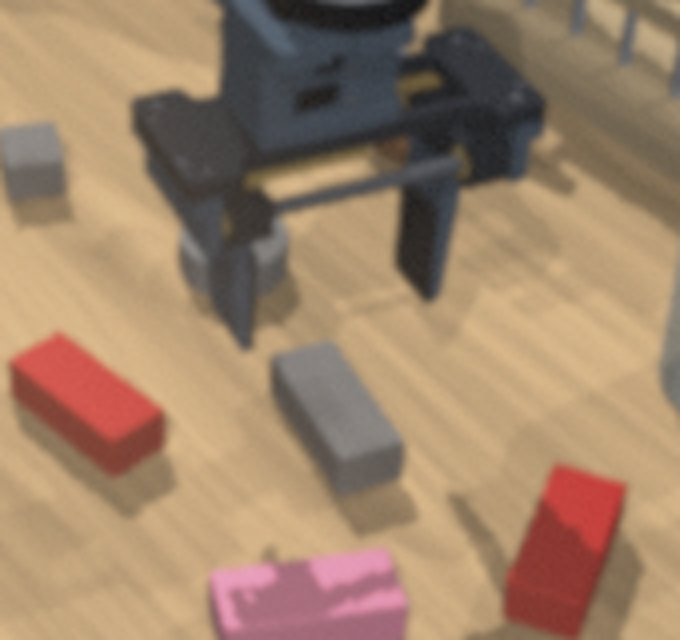

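The view shows the fingers straddling the grey bar, with its top centre at crop (337,402). Next I'll cross-check that in the side view.

```bash
python3 -c "
from h import *
f=grab('side')
print(onz(f,[230+337/4-.4,160+402/4-.4],26))
go(518,-352,4,-12.2)"
```

```text
[[ 516.94587523 -353.61520587   26.        ]]
t 8.15 pos [ 520.2 -341.2   80.4] yaw [-1.7999e+02 -2.0000e-02 -1.1440e+01] F [ 0.1 -0.4  0.3] w 91.2
shift [-0.1 11.  76.4] rot [-0.    -0.     0.013]
```

Both views agree within 2 mm. I'll descend.

Emit:
drive_tool([
  [0, [-1, 11, 5], [0, 0, 0.013]],
  [0, [-1, 11, 35], [0, 0, 0.013]],
  [0, [-1, 11, 65], [0, 0, 0.013]],
  [0, [-1, 11, 76], [0, 0, 0.013]],
  [0.5, [-1, 11, 76], [0, 0, 0.013]],
], squeeze=25)

```text
time_s: 8.65
ee_pos: [515.9, -352.3, 3.1]
ee_rot: [-180.0, 0.1, -12.3]
force: [0.5, -0.0, -0.2]
gripper_width: 85.6
```

Emit:
drive_tool([
  [1, [0, 0, 0], [0, 0, 0]],
  [1, [0, 0, 0], [0, 0, 0]],
  [1, [0, 0, 0], [0, 0, 0]],
  [1, [0, 0, 0], [0, 0, 0]],
  [1, [0, 0, 0], [0, 0, 0]],
])

```text
time_s: 9.15
ee_pos: [516.7, -352.6, 4.4]
ee_rot: [180.0, -0.0, -12.3]
force: [-0.4, -0.5, 0.1]
gripper_width: 46.0
```

Emit:
drive_tool([
  [1, [0, 0, 0], [0, 0, 0]],
  [1, [0, 0, 0], [0, 0, 0]],
  [1, [0, 0, 0], [0, 0, 0]],
  [1, [0, 0, 0], [0, 0, 0]],
  [1, [0, 0, 0], [0, 0, 0]],
])

```text
time_s: 9.65
ee_pos: [516.9, -352.6, 4.2]
ee_rot: [180.0, -0.1, -12.3]
force: [1.4, 0.1, 2.7]
gripper_width: 35.9
```

Emit:
drive_tool([
  [1, [0, 0, -10], [0, 0, 0]],
  [1, [0, 0, -35], [0, 0, 0]],
  [1, [0, 0, -65], [0, 0, 0]],
  [1, [0, 0, -95], [0, 0, 0]],
  [1, [0, 0, -120], [0, 0, 0]],
])

```text
time_s: 10.15
ee_pos: [516.2, -352.4, 125.7]
ee_rot: [180.0, 0.0, -12.3]
force: [1.0, -0.3, -1.1]
gripper_width: 36.0
```

```bash
python3 -c "
from h import *
f=grab('side'); crop(f,230,160,400,320,4,'pics/s3.png')
go(501.9,140.3,125,-9.5)"
```

```text
t 10.2 pos [ 518.2 -353.8  130.1] yaw [179.82  -0.41 -12.26] F [ 1.8 -1.2  1.3] w 36.1
shift [-120.9 -479.4    2.7] rot [ 0.003 -0.007 -0.048]
```

View pics/s3.png

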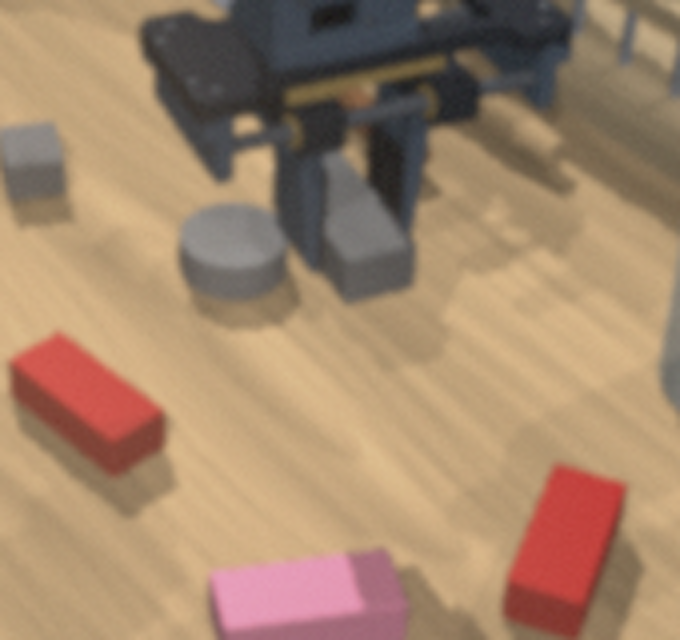

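The stone is held level between the fingers (crop (370,230)). I'll carry it over now.

Emit:
drive_tool([
  [1, [-5, -20, 0], [0, 0, 0]],
  [1, [-15, -60, 0], [0, 0, 0]],
  [1, [-25, -100, 0], [0, 0, -0.02]],
  [1, [-36, -143, 0], [0, 0, -0.04]],
  [1, [-47, -186, 0], [0, 0, -0.048]],
])

```text
time_s: 10.7
ee_pos: [507.9, -157.8, 122.2]
ee_rot: [-179.9, 0.2, -9.5]
force: [0.8, 0.5, -1.2]
gripper_width: 35.6
```

Emit:
drive_tool([
  [1, [-10, -43, 0], [0, 0, 0]],
  [1, [-20, -86, 0], [0, 0, 0]],
  [1, [-31, -129, 0], [0, 0, 0]],
  [1, [-40, -168, 0], [0, 0, 0]],
  [1, [-48, -200, 0], [0, 0, 0]],
])

```text
time_s: 11.2
ee_pos: [493.1, 47.1, 122.5]
ee_rot: [180.0, 0.2, -9.4]
force: [0.8, -0.1, -1.5]
gripper_width: 36.2
```

```bash
python3 -c "
from h import *
go(501.9,140.3,110,-9.5)"
```

```text
t 11.2 pos [493.1  47.1 122.5] yaw [179.98   0.23  -9.44] F [ 0.8 -0.1 -1.5] w 36.2
shift [ -6.6 -93.4  12.5] rot [0.    0.004 0.001]
```

Emit:
drive_tool([
  [1, [-3, -35, 0], [0, 0, 0]],
  [1, [-5, -65, 0], [0, 0, 0]],
  [1, [-6, -85, 5], [0, 0, 0]],
  [1, [-7, -93, 11], [0, 0, 0]],
  [1, [-7, -93, 11], [0, 0, 0]],
])

```text
time_s: 11.7
ee_pos: [502.1, 137.8, 111.0]
ee_rot: [179.9, 0.3, -9.4]
force: [-0.6, -0.7, -1.6]
gripper_width: 35.7
```

```bash
python3 -c "
from h import *
f=grab('side'); crop(f,130,50,280,200,4,'pics/s4.png')
f=grab('top'); crop(f,70,165,180,230,7,'pics/c6.png')
go(501.9,140.3,60,-9.5)"
```

```text
t 11.8 pos [503.1 136.6 112.1] yaw [ 1.7992e+02  1.3000e-01 -9.5100e+00] F [ 0.8 -0.8 -1.3] w 35.5
shift [-1.7 -3.5 52.1] rot [ 0.001  0.002 -0.   ]
```

View pics/s4.png

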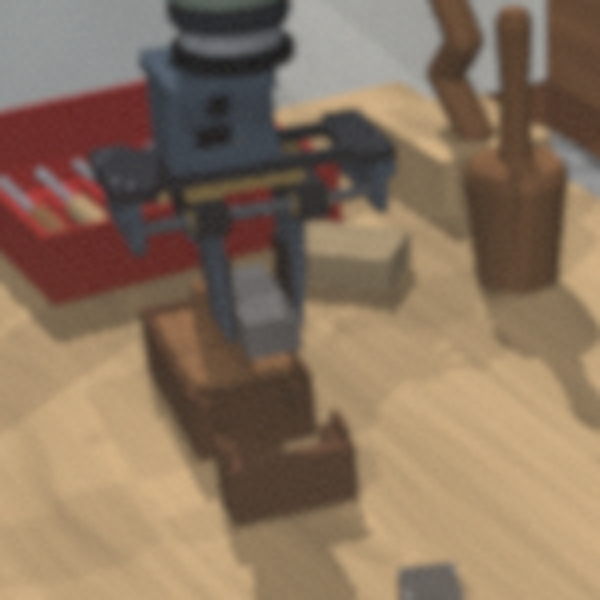

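View pics/c6.png

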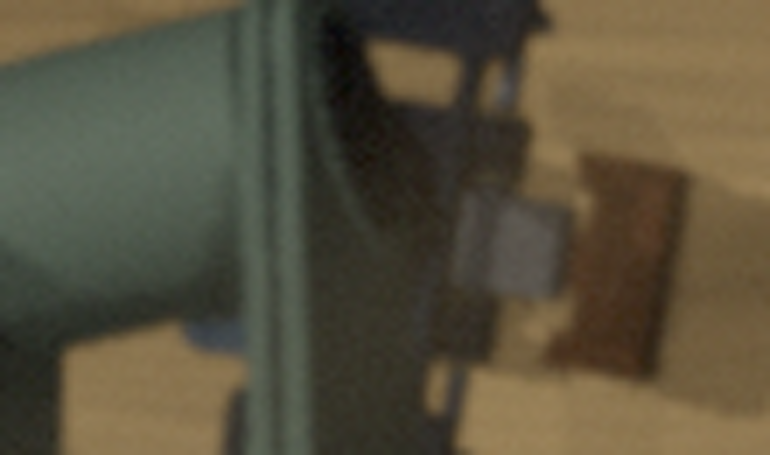

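Run:
```python
from h import *
f=grab("top")
q=lambda a:np.array(a,float)/7-0.5+0.5/7+[70,165]
ay=np.array([.165,.986]);ax=np.array([.986,-.165]);o=env.state()["ee_pos"][:2]
for nm,p,z in[("top edge",(563,205),134),("top edge",(550,293),134),("bot",(577,208),108),("bot",(560,297),108)]:
    d=onz(f,q(p),z)[0,:2]-o; print(nm,(d@ax).round(1),(d@ay).round(1))
go(501.9,140.3,60,-9.5)
```

```text
top edge 16.3 -39.2
top edge -16.2 -40.2
bot 16.5 -38.8
bot -17.3 -38.4
t 11.85 pos [503.6 136.4 112.5] yaw [ 1.7995e+02  7.0000e-02 -9.5500e+00] F [ 0.4 -0.1 -1.5] w 35.7
shift [-2.2 -3.6 52.5] rot [ 0.001  0.001 -0.001]
```

Emit:
drive_tool([
  [1, [-2, -2, 10], [0, 0, 0]],
  [1, [-2, -2, 30], [0, 0, 0]],
  [1, [-2, -2, 48], [0, 0, 0]],
  [1, [-2, -2, 52], [0, 0, 0]],
  [1, [-2, -2, 52], [0, 0, 0]],
])

```text
time_s: 12.35
ee_pos: [502.1, 139.0, 60.3]
ee_rot: [180.0, 0.1, -9.6]
force: [-0.2, 0.1, -1.4]
gripper_width: 35.8
```

```bash
python3 -c "
from h import *
f=grab('side'); crop(f,150,90,250,200,5,'pics/s5.png')
go(501.9,138.5,15,-9.5)"
```

```text
t 12.4 pos [502.8 139.3  61. ] yaw [-179.99   -0.     -9.55] F [-0.4  0.6 -1.8] w 35.8
shift [-0.7  1.  46. ] rot [-0.    -0.    -0.001]
```

View pics/s5.png

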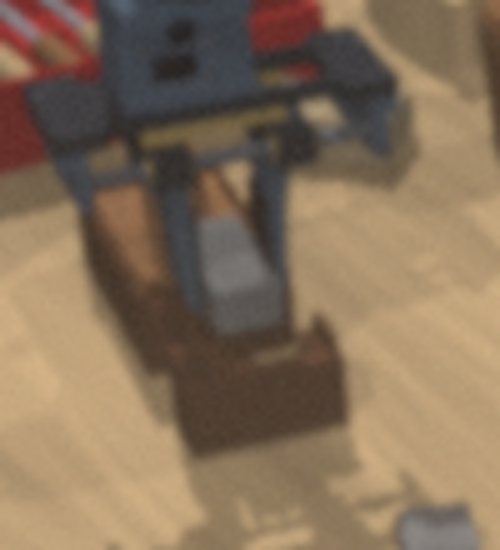

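The stone hangs level above the well, centred between the walls (crop (235,290)). I'll lower it.

Emit:
drive_tool([
  [1, [0, 1, 10], [0, 0, 0]],
  [1, [0, 1, 20], [0, 0, 0]],
  [1, [0, 1, 30], [0, 0, 0]],
  [1, [0, 1, 38], [0, 0, 0]],
  [1, [0, 1, 44], [0, 0, 0]],
])

```text
time_s: 12.9
ee_pos: [502.0, 138.6, 15.9]
ee_rot: [180.0, 0.1, -9.5]
force: [-0.1, 0.4, -1.3]
gripper_width: 35.8
```

Emit:
drive_tool([
  [1, [0, 0, 1], [0, 0, 0]],
  [1, [0, 0, 2], [0, 0, 0]],
  [1, [0, 0, 2], [0, 0, 0]],
  [1, [0, 0, 2], [0, 0, 0]],
  [1, [0, 0, 2], [0, 0, 0]],
])

```text
time_s: 13.4
ee_pos: [502.7, 138.7, 15.3]
ee_rot: [-180.0, -0.0, -9.5]
force: [-0.2, 0.3, -2.1]
gripper_width: 36.2
```

Emit:
drive_tool([
  [1, [0, 0, 1], [0, 0, 0]],
  [1, [0, 0, 1], [0, 0, 0]],
  [0.5, [0, 0, 1], [0, 0, 0]],
  [0.3, [0, 0, 1], [0, 0, 0]],
  [0.3, [0, 0, 1], [0, 0, 0]],
])

```text
time_s: 13.9
ee_pos: [502.5, 138.7, 14.0]
ee_rot: [-180.0, -0.0, -9.5]
force: [-0.8, -0.7, -0.6]
gripper_width: 56.8
```

Emit:
drive_tool([
  [0, [0, 0, 0], [0, 0, 0]],
  [0, [0, 0, 0], [0, 0, 0]],
  [0, [0, 0, 0], [0, 0, 0]],
  [0, [0, 0, -10], [0, 0, 0]],
  [0, [0, 0, -40], [0, 0, 0]],
])

```text
time_s: 14.4
ee_pos: [500.5, 138.1, 52.7]
ee_rot: [179.9, 0.3, -9.5]
force: [0.4, 0.9, -0.5]
gripper_width: 91.2
```

Emit:
drive_tool([
  [0, [0, 0, -40], [0, 0, 0]],
  [0, [0, 0, -80], [0, 0, 0]],
  [0, [0, 0, -120], [0, 0, 0]],
  [0, [0, 40, -120], [0, 0, 0]],
  [0, [0, 80, -120], [0, 0, 0]],
])

```text
time_s: 14.9
ee_pos: [490.0, 59.6, 176.3]
ee_rot: [-179.9, -0.3, -9.4]
force: [0.2, -0.9, -0.7]
gripper_width: 91.2
```

Emit:
drive_tool([
  [0, [0, 40, 0], [0, 0, 0]],
  [0, [0, 80, 0], [0, 0, 0]],
  [0, [0, 120, 0], [0, 0, 0]],
  [0, [0, 120, 0], [0, 0, 0]],
  [0, [0, 120, 0], [0, 0, 0]],
])

```text
time_s: 15.4
ee_pos: [469.3, -59.1, 174.6]
ee_rot: [-180.0, -0.0, -9.6]
force: [-0.1, -0.2, -0.7]
gripper_width: 91.2
```

```bash
python3 -c "
from h import *
f=grab('side'); crop(f,150,100,250,200,5,'pics/s6.png')
f=grab('top'); crop(f,70,165,180,230,7,'pics/c7.png')
go(501.9,138.5,15,-9.5)"
```

```text
t 15.5 pos [469.6 -57.9 174.3] yaw [-1.7997e+02 -3.0000e-02 -9.4800e+00] F [ 0.2  0.8 -0.3] w 91.3
shift [  -0.6 -198.9  159.4] rot [-0.001 -0.001  0.   ]
```

View pics/s6.png

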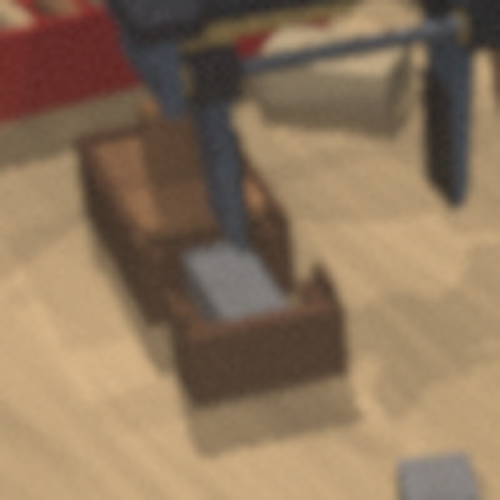

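View pics/c7.png

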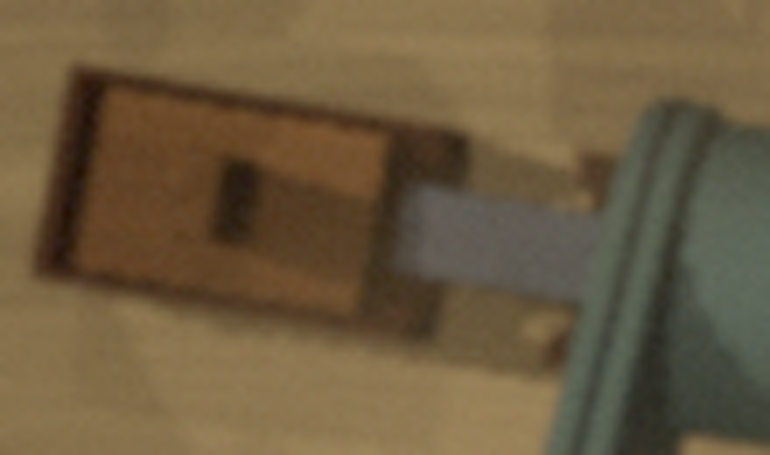

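Run:
```python
from h import *
f=grab("top")
q=lambda a:np.array(a,float)/7-0.5+0.5/7+[70,165]
ay=np.array([.165,.986]);ax=np.array([.986,-.165]);o=np.array([501.9,140.3])
for p in[(410,185),(393,272),(590,215),(575,300)]:
    d=onz(f,q(p),36)[0,:2]-o; print((d@ax).round(1),(d@ay).round(1))
g=grab("side")
for p in[(182,252),(240,243),(290,305),(210,318)]:
    d=onz(g,np.array(p)/5+[150,100],36)[0,:2]-o; print("s",(d@ax).round(1),(d@ay).round(1))
go(517.8,243.6,150,80.5)
```

```text
18.2 40.3
-16.9 40.8
18.1 -32.2
-16.1 -32.3
s -16.0 39.1
s 16.1 35.5
s 20.2 -40.3
s -22.2 -35.5
t 15.6 pos [469.6 -57.5 174.1] yaw [-1.7998e+02 -1.0000e-02 -9.4200e+00] F [-0.1 -0.6  0.1] w 91.0
shift [  -1.7 -304.9   24.2] rot [-0.    -0.    -1.569]
```

Emit:
drive_tool([
  [0, [0, -30, 0], [0, 0, -0.14]],
  [0, [0, -60, 0], [0, 0, -0.28]],
  [0, [0, -90, 0], [0, 0, -0.42]],
  [0, [0, -120, 0], [0, 0, -0.56]],
  [0, [0, -150, 0], [0, 0, -0.7]],
])

```text
time_s: 16.1
ee_pos: [494.1, 91.7, 174.0]
ee_rot: [-180.0, -0.0, 31.0]
force: [0.1, 0.2, -0.1]
gripper_width: 91.0
```

```bash
python3 -c "
from h import *
go(517.8,243.6,170,80.5)"
```

```text
t 16.1 pos [494.1  91.7 174. ] yaw [-1.7999e+02 -1.0000e-02  3.1040e+01] F [ 0.1  0.2 -0.1] w 91.0
shift [  98.6 -117.9    4. ] rot [-0.    -0.    -0.863]
```

Emit:
drive_tool([
  [0, [17, -20, 0], [0, 0, -0.14]],
  [0, [34, -41, 0], [0, 0, -0.28]],
  [0, [51, -61, 0], [0, 0, -0.42]],
  [0, [68, -82, 0], [0, 0, -0.56]],
  [0, [85, -102, 0], [0, 0, -0.7]],
])

```text
time_s: 16.6
ee_pos: [515.0, 222.9, 173.9]
ee_rot: [-180.0, -0.0, 71.2]
force: [-0.8, -0.7, -1.2]
gripper_width: 91.0
```

```bash
python3 -c "
from h import *
go(517.8,243.6,140,80.5)"
```

```text
t 16.6 pos [515.  222.9 173.9] yaw [-179.98   -0.     71.17] F [-0.8 -0.7 -1.2] w 91.0
shift [20.5 -4.  33.9] rot [-0.    -0.    -0.163]
```

Emit:
drive_tool([
  [0, [12, -2, 0], [0, 0, -0.1]],
  [0, [20, -4, 10], [0, 0, -0.163]],
  [0, [20, -4, 34], [0, 0, -0.163]],
  [0, [20, -4, 34], [0, 0, -0.163]],
  [0, [20, -4, 34], [0, 0, -0.163]],
])

```text
time_s: 17.1
ee_pos: [517.8, 241.3, 139.9]
ee_rot: [-179.9, 0.0, 80.1]
force: [0.0, 0.5, 0.7]
gripper_width: 90.8
```

```bash
python3 -c "
from h import *
f=grab('side'); crop(f,130,60,280,200,4,'pics/s7.png')
go(517.8,243.6,60,80.5)"
```

```text
t 17.15 pos [518.4 241.3 140.6] yaw [ 1.7997e+02 -3.0000e-02  8.0090e+01] F [0.1 0.6 1.2] w 91.2
shift [ 2.2 -1.  80.6] rot [ 0.001 -0.    -0.007]
```

View pics/s7.png

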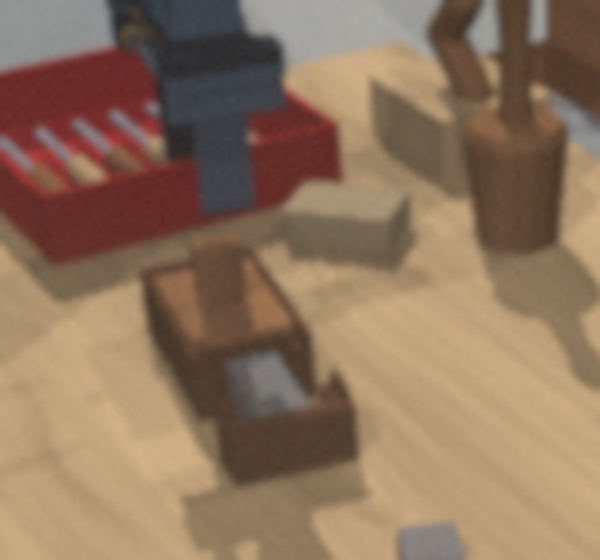

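The stone lies flat in the well (crop (265,380)) and the open fingers are over the knob. I'll descend and grip.

Emit:
drive_tool([
  [0, [2, -1, 35], [0, 0, -0.007]],
  [0, [2, -1, 65], [0, 0, -0.007]],
  [0, [2, -1, 80], [0, 0, -0.007]],
  [0.6, [2, -1, 80], [0, 0, -0.007]],
  [1, [2, -1, 80], [0, 0, -0.007]],
], squeeze=15)

```text
time_s: 17.65
ee_pos: [518.6, 243.1, 61.2]
ee_rot: [179.9, -0.1, 80.4]
force: [0.5, -0.4, 0.6]
gripper_width: 78.0
```

Emit:
drive_tool([
  [1, [0, 0, 0], [0, 0, 0]],
  [1, [0, 0, 0], [0, 0, 0]],
  [1, [0, 0, 0], [0, 0, 0]],
  [1, [0, 0, 0], [0, 0, 0]],
  [1, [0, 0, 0], [0, 0, 0]],
])

```text
time_s: 18.15
ee_pos: [517.7, 242.8, 60.2]
ee_rot: [180.0, -0.0, 80.4]
force: [-0.4, 0.2, -0.6]
gripper_width: 38.4
```

Emit:
drive_tool([
  [1, [0, 0, 0], [0, 0, 0]],
  [1, [0, 0, 0], [0, 0, 0]],
  [1, [0, 0, 0], [0, 0, 0]],
  [1, [0, 0, 0], [0, 0, 0]],
  [1, [0, 0, 0], [0, 0, 0]],
])

```text
time_s: 18.65
ee_pos: [517.7, 243.0, 59.9]
ee_rot: [-180.0, -0.0, 80.4]
force: [0.2, 2.4, 0.3]
gripper_width: 19.5
```

Emit:
drive_tool([
  [1, [-12, 0, 0], [0, 0, 0]],
  [1, [-28, 0, 0], [0, 0, 0]],
  [1, [-44, 0, 0], [0, 0, 0]],
  [1, [-60, 0, 0], [0, 0, 0]],
  [1, [-75, 0, 0], [0, 0, 0]],
])

```text
time_s: 19.15
ee_pos: [504.6, 166.9, 59.9]
ee_rot: [-180.0, 0.0, 80.4]
force: [-0.6, 2.0, -0.7]
gripper_width: 20.0
```

Emit:
drive_tool([
  [1, [-8, 0, 0], [0, 0, 0]],
  [1, [-15, 0, 0], [0, 0, 0]],
  [1, [-21, 0, 0], [0, 0, 0]],
  [1, [-26, 0, 0], [0, 0, 0]],
  [1, [-29, 0, 0], [0, 0, 0]],
])

```text
time_s: 19.65
ee_pos: [500.4, 142.2, 59.9]
ee_rot: [-180.0, -0.3, 80.3]
force: [-2.6, 17.5, -4.1]
gripper_width: 19.9
```

Emit:
drive_tool([
  [1, [-1, 0, 0], [0, 0, 0]],
  [1, [-2, 0, 0], [0, 0, 0]],
  [1, [-3, 0, 0], [0, 0, 0]],
  [1, [-3, 0, 0], [0, 0, 0]],
  [1, [-3, 0, 0], [0, 0, 0]],
])

```text
time_s: 20.15
ee_pos: [500.4, 142.2, 59.9]
ee_rot: [180.0, -0.5, 80.3]
force: [-1.3, 20.0, -4.4]
gripper_width: 19.9
```

Same hard stop as before (142.2, 20 N). I'll relax, release and withdraw.

Emit:
drive_tool([
  [1, [2, 0, 0], [0, 0, 0]],
  [1, [4, 0, 0], [0, 0, 0]],
  [0, [4, 0, 0], [0, 0, 0]],
  [0, [4, 0, 0], [0, 0, 0]],
  [0, [4, 0, 0], [0, 0, 0]],
])

```text
time_s: 20.65
ee_pos: [500.9, 140.8, 60.0]
ee_rot: [180.0, 0.0, 80.5]
force: [-0.0, -0.2, 0.3]
gripper_width: 41.0
```

Emit:
drive_tool([
  [0, [0, 0, 0], [0, 0, 0]],
  [0, [0, 0, 0], [0, 0, 0]],
  [0, [0, 0, 0], [0, 0, 0]],
  [0, [0, 0, -20], [0, 0, 0]],
  [0, [0, 0, -60], [0, 0, 0]],
])

```text
time_s: 21.15
ee_pos: [498.3, 140.5, 118.0]
ee_rot: [-179.6, 0.2, 80.4]
force: [0.3, -0.4, 1.0]
gripper_width: 80.9
```

Emit:
drive_tool([
  [0, [0, 0, -40], [0, 0, 0]],
  [0, [0, 0, -80], [0, 0, 0]],
  [0, [40, -20, -80], [0, 0, 0]],
  [0, [80, -40, -80], [0, 0, 0]],
  [0, [120, -60, -80], [0, 0, 0]],
])

```text
time_s: 21.65
ee_pos: [461.0, 270.5, 200.6]
ee_rot: [179.9, -0.0, 80.4]
force: [1.1, 1.3, -1.0]
gripper_width: 91.2
```

Emit:
drive_tool([
  [0, [40, -20, 0], [0, 0, 0]],
  [0, [80, -40, 0], [0, 0, 0]],
  [0, [120, -60, 0], [0, 0, 0]],
  [0, [160, -80, 0], [0, 0, 0]],
  [0, [160, -80, 0], [0, 0, 0]],
])

```text
time_s: 22.15
ee_pos: [407.2, 445.2, 199.4]
ee_rot: [-180.0, -0.1, 80.7]
force: [0.8, -0.0, -0.4]
gripper_width: 91.1
```

```bash
python3 -c "
from h import *
f=grab('side'); crop(f,150,100,250,200,5,'pics/s8.png')
f=grab('top'); crop(f,70,165,180,230,7,'pics/c8.png')
go(501.9,138.5,15,-9.5)"
```

```text
t 22.25 pos [408.4 440.9 199.5] yaw [-1.7999e+02  7.0000e-02  8.0560e+01] F [ 1.1 -1.   0.1] w 91.6
shift [-282.7  141.8  184.8] rot [1.000e-03 1.000e-03 1.572e+00]
```

View pics/s8.png

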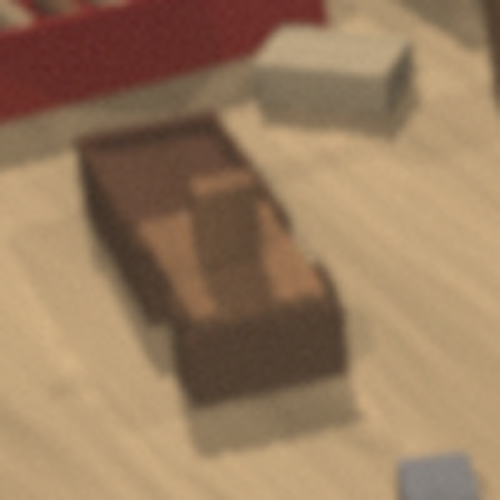

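View pics/c8.png

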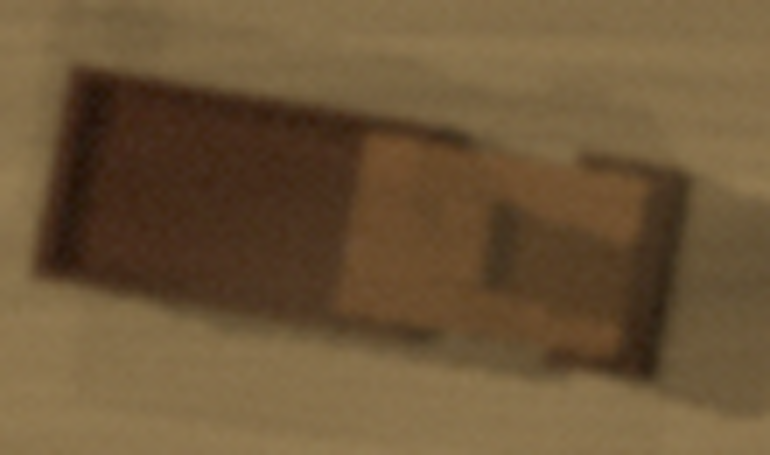

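Run:
```python
from h import *
f=grab("top")
q=lambda a:np.array(a,float)/7-0.5+0.5/7+[70,165]
ay=np.array([.165,.986]);ax=np.array([.986,-.165]);o=np.array([501.9,140.3])
for nm,p,z in[("+y",(362,140),50),("+y",(337,308),50),("-y",(650,182),50),("-y",(622,352),50),("knob",(485,245),95),("knob",(512,250),50)]:
    d=onz(f,q(p),z)[0,:2]-o; print(nm,(d@ax).round(1),(d@ay).round(1))
```

```text
+y 32.3 58.2
+y -34.2 56.1
-y 34.5 -56.2
-y -33.0 -56.9
knob -0.5 -7.7
knob -0.7 -7.5
```

The plate spans -56.5 to +57 mm about the well's middle, so the gate is home. The arm is clear, so I'll hand in.

```bash
python3 -c "
from workcell import env
print(env.job_done()); print(env.state()['time_s'])"
```

```text
the job is handed in; nothing more can be done
None
the job is handed in; nothing more can be done
```

I slid the gate open to about 104 mm, laid the long grey stone flat in the well, slid the gate back to its home stop and handed the job in. The clock stood at about 22 s.

- **Stone:** before closing, both views showed it flat in the well. Its centre was within about 2 mm of the well's middle. The release height (TCP at 14 mm) matched a stone resting on the floor.
- **Gate:** the gate met the same stop at y ≈ 142 mm with 20 N, both before the stone went in and after. The last top view shows the plate spanning -56.5 to +57 mm about the well's middle, against an ideal ±56 mm.
- **Robot:** the gripper ended more than 300 mm from the case, at z ≈ 200 mm, touching nothing. I saw no wrist force above about 20 N.
- **Disagreement:** the camera put the well's middle about 1.5 to 4 mm short of the contact stop. I used a value in between. Read against the camera, the gate is at most about 4 mm from home, inside the 10 mm limit.

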